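Lock the chopping-board clamp with the hex key

TASK

Lock the clamp that holds down the chopping board: take the orange-handled hex key out of the wooden rack, push it fully home in the hex socket of the clamp screw, and only then turn the screw clockwise (seen from above) to its stop, so that its white line points at the red dot. Leave the key standing seated in the screw, let go and back away; leave the blue-handled key in the rack.

Things in the scene. Friction and masses are not known exactly. Their poses are not given: they have to be found in the camera images.
- key_orange: T-handled hex key, upright in a hole of a fixed wooden rack (45 tall). Origin: centre of the hex's tip, z up. Steel hex 20 across flats, z 0 to 28, flats facing +x and -x; collar 42 diameter, z 28 to 36, resting on the rack; neck 20 diameter; orange bar 84 along x, 18 thick along y, 30 tall, centred at z 76: grip it there across y. 0.2 kg. mm.
- key_blue: Key of the same shape and frame with a blue handle, in the rack's other hole, 130 mm from the orange one; its hex is only 12 mm across flats and does not fit. Leave it there. Which hole holds which key varies.
- socket (a point): Centre of the hex socket's mouth, on the screw's steel face (56 mm wide, 46 above the worktop, in a fixed 90 mm aluminium block at the edge of a chopping board). z up, x along the white line on the face, across a flat. 22 across flats, 30 deep, 4 chamfer. The key enters at equal yaw modulo 60 deg, within 10 deg. Fully home: collar on the face, tip 28 mm below this point.
- screw (a joint): Clamp screw angle, rad, growing clockwise seen from above: 0 open (white line at white dot), 1.571 locked, at its stop (white line at red dot, toward the board). Starts at 0.25 to 0.6. Light friction (0.05 N m) keeps it where it is left. The key has about 12 deg of play in the socket: turn the key some 15 deg farther than the screw must go.
Things that resemble listed ones, but are neither listed nor needed, are in the scene too. There is more than one size of the key_orange; the job needs the middle-sized.

How it is judged (in metres and radians):
On the way, in this order (a step that is already met when the one before it is completed fails the run):
1. the held orange key is seated in the socket (tip more than 20 mm below the screw's face) before the screw is turned (z of key_orange in the frame of socket below -0.02 m and horizontal distance between key_orange and socket below 0.01 m and contact force between the fingers and key_orange above 1 N and value of joint screw below 0.95 rad), for 0.2 s.
2. the screw is turned to within 15 degrees of its stop with the key still seated (value of joint screw above 1.31 rad and z of key_orange in the frame of socket below -0.02 m and horizontal distance between key_orange and socket below 0.01 m), for 0.2 s.
At the end, for the whole second after the job is handed in: The screw is within 15 degrees of its locked stop (joint above 1.31), the orange key stands at rest in its socket, tip more than 20 mm below the screw's face, within 10 mm of its axis and upright within 10 degrees, and the blue key is within 30 mm of where it stood (all of step 2 and angle between key_orange's own z axis and vertical below 0.17 rad and linear speed of key_orange below 0.02 m/s and distance of key_blue from where it was at the start of the episode below 0.03 m); the robot touches nothing.
It fails at once if the screw is turned past 1.0 rad while the orange key is not seated in it (value of joint screw above 1 rad and z of key_orange in the frame of socket above -0.015 m).
It fails at once if the blue key is taken from the rack (distance of key_blue from where it was at the start of the episode above 0.03 m).
It also fails if it takes over 43 s, if anything falls off the work surface, if the arm or the gripper's body presses on something with over 40 N, if the wrist force passes 120 N, or if a joint passes its speed limit or range.

ROBOT

A 6-joint arm with a two-finger parallel gripper is mounted at the origin on a cart in front of the work surface, level with it; the furniture and walls round the work are solid. World frame = base frame: x ahead of the robot, y to its left, z up, the work surface at z = 0. Lengths are in m, angles in degrees, forces in N, time in s.
With the tool pointing down it reaches from about 0.425 to 0.925 m from the base axis. Payload 12.5 kg.
Tool frame: the origin (TCP) lies between the finger pads; the fingertips stand 17 mm ahead of it and the grasp point (between the pads) lies 2 mm behind it; z points along the fingers, y is the line along which they close (so a half turn about z gives the same grasp; the last joint's range is limited). The gripper opens to 85 mm and grips with 20 to 120 N. Pads are 22 mm wide; open, the fingers measure 114 mm over their backs; the gripper's body (76 mm by 85 mm) begins 54 mm behind the grasp point. The pads swing forward as they close: fully open they stand 13 mm farther back than shut.
Start: joints at [70.611, 28.126, 89.318, -0, 62.55, -6.05], TCP at [0.144, 0.608, 0.248] pointing down, gripper open.
Joint ranges: [-177.58, 177.58], [-47.91, 125.51], [2.72, 160], [-65.01, 245.01], [3.68, 167.84], [-153.87, 153.87]. Speed limits (degrees/s): [127.2, 127.2, 159.86, 180, 180, 180].

INTERFACE

Orientations are given as [roll, pitch, yaw] about the fixed x, y, z axes, in that order (R = Rz(yaw) Ry(pitch) Rx(roll)).
In Python, from cell import robot gives the robot as it stands.
- The arm moves only by the tool shift_gripper, called as a command line: name --argument value ..., lists and objects as JSON in quotes. Schema: {"type":"object","properties":{"segments":{"type":"object","properties":{"offsets":{"type":"array","items":{"type":"array","items":{"type":"number"},"minItems":4,"maxItems":4},"minItems":1,"maxItems":8}},"additionalProperties":false,"required":["offsets"]},"aperture":{"type":"number"},"clamp_n":{"type":"number"},"only":{"type":"string"},"quiet":{"type":"boolean"},"lines":{"type":"string"}},"required":["segments"],"additionalProperties":false}. segments is an object whose key "offsets" holds a list of rows, 1 to 8 of them, each of 4 numbers: dx, dy, dz in m, then a turn about the tool's z in degrees; each row is the pose to reach, as a shift and turn from the pose commanded when the call began, along the tool's axes at that moment; what a row does not reach only later rows make up. A row lasts 1/10 s, in which the tool goes at most 0.05 m and 8.59 degrees, less where a joint would pass 70% of its speed; a pose out of reach is approached as far as the arm can. aperture is the finger opening in m, set as the call begins (left out keeps the last). The fingers move at their own pace and stop on an object; clamp_n is the grip in N (left out, the last holds). Time passes only in rows, so rows that do not move let the fingers close. The tool returns the time, the measured TCP pose, the force, the opening and the grip force at its end. only (a regular expression) keeps the lines of the reply that match it, lines (a string "A,B") keeps lines A to B, and quiet returns only ok. Input that does not fit is refused with a message, and nothing moves.
- robot.state(): the state, without advancing time (a new reading comes with each control period).
- robot.read_camera(name): name is "side" or "top" or "wrist"; returns a dict with "image" (420x560x3 uint8, red, green, blue), "mtx" (3x3 intrinsics, pixels), "world_from_camera" (4x4, takes a point from camera to world coordinates); the wrist camera has in their place "mount" (4x4, takes a point from camera to tool coordinates, whose origin is the TCP and whose axes are the flange's). Camera axes: x right, y down, z forward; pixel columns grow to the right and rows downward; lengths in m; the calibration is good to about 2 mm. A picture is of the moment at which its call begins: read the wrist's pose just before it. There is no depth.
- robot.close_job(): hands the job in; it is judged then, once.
The state is a dict: "t": time; "q": joint angles; "joint_velocities": joint speeds; "effort": joint torques, N m; "tool_pos": TCP position; "orientation": TCP orientation; "contact_force": force on the tool from outside, world axes, zero at the start; "torque": the same for the moment, N m; "opening": finger opening in m; "grip_force": force on a finger pad.
Only numpy, scipy, OpenCV 4.12 (cv2) and the standard library are available. Lean on these libraries where they do the work, as an engineer would, in place of code of your own. Each camera call takes 0.05 s, during which the arm holds its last target. There are 200 camera calls.

## Working session

There is one attempt and no reset: what is moved stays moved. The work goes in short steps, Python scripts to look and compute and a tool call to move; the robot and the scene stay as the last step left them, time stands still between calls to the robot, and variables do not carry over. Pictures are saved under pics/ and viewed, at most 10 in all, crops included, and the job is handed in when it is done.

```bash
mkdir -p pics
```

Run:
```python
from cell import robot
import cv2,numpy as np
s=robot.state();print(s['tool_pos'],s['orientation'],s['t'])
for n in("side","top"):
    c=robot.read_camera(n);cv2.imwrite(f"pics/{n}0.png",c["image"][:,:,::-1]);np.savez(f"pics/{n}0.npz",**c)
    print(n,c["mtx"].round(1).tolist(),c["world_from_camera"].round(3).tolist())
s=robot.state()
c=robot.read_camera("wrist");cv2.imwrite("pics/wrist0.png",c["image"][:,:,::-1]);np.savez("pics/wrist0.npz",pos=s['tool_pos'],rpy=s['orientation'],**c);print(c["mount"].round(4).tolist())
```

```text
[0.14408772 0.60793096 0.24771376] [-1.79934892e+02 -8.09766531e-03  1.66661081e+02] 0.0
side [[530.6, 0.0, 275.9], [0.0, 530.6, 203.1], [0.0, 0.0, 1.0]] [[0.902, -0.264, 0.34, 0.181], [-0.43, -0.519, 0.739, -0.572], [-0.018, -0.813, -0.582, 0.659], [0.0, 0.0, 0.0, 1.0]]
top [[487.5, 0.0, 275.1], [0.0, 487.5, 213.7], [0.0, 0.0, 1.0]] [[-0.026, -0.994, 0.104, 0.406], [-0.999, 0.024, -0.028, 0.187], [0.025, -0.104, -0.994, 1.135], [0.0, 0.0, 0.0, 1.0]]
[[-0.0023, -0.9602, -0.2793, 0.0713], [1.0, -0.0022, -0.0005, -0.0008], [-0.0001, -0.2793, 0.9602, -0.1255], [0.0, 0.0, 0.0, 1.0]]
```

View pics/top0.png

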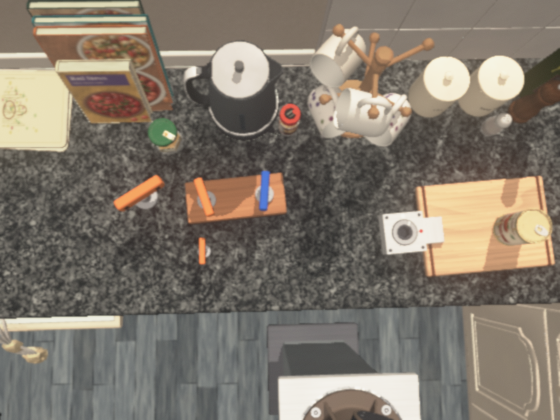

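View pics/side0.png

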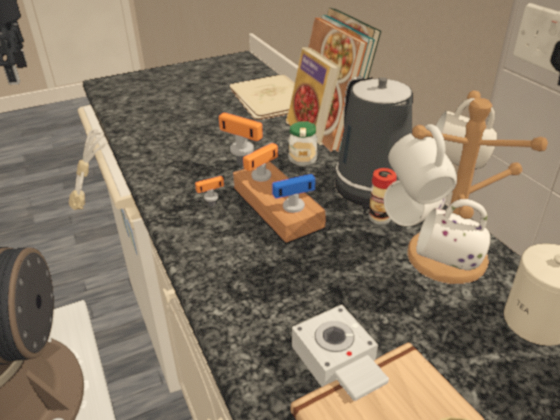

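The three orange keys in the top view are a large one at (138,193), one in the rack at (204,196), and a small one at (202,250). The rack one is middle-sized and stands beside the blue key at (265,190), so it fits the description. The clamp screw is at (405,232). I'll confirm this in a crop.

Create h.py:
```python
import numpy as np,cv2
from scipy.optimize import minimize
from scipy.spatial.transform import Rotation as R
def proj(P,K,T):
    p=(np.asarray(P)-T[:3,3])@T[:3,:3]; p=p@K.T; return p[:,:2]/p[:,2:]
def ray(uv,K,T):
    d=T[:3,:3]@np.linalg.solve(K,[*uv,1.]); return T[:3,3],d/np.linalg.norm(d)
def onplane(uv,K,T,z):
    o,d=ray(uv,K,T); return o+d*(z-o[2])/d[2]
def tri(obs):
    A=0;b=0
    for uv,K,T in obs:
        o,d=ray(uv,K,T);M=np.eye(3)-np.outer(d,d);A=A+M;b=b+M@o
    p=np.linalg.solve(A,b);return p,[np.linalg.norm(proj([p],K,T)[0]-uv) for uv,K,T in obs]
def wristT(pos,rpy,mount):
    T=np.eye(4);T[:3,:3]=R.from_euler('xyz',rpy,degrees=True).as_matrix();T[:3,3]=pos;return T@mount
def load(n):
    c=dict(np.load(f"pics/{n}.npz"))
    return c["image"],c["mtx"],(c["world_from_camera"] if "world_from_camera" in c else wristT(c["pos"],c["rpy"],c["mount"]))
def shot(robot,n):
    s=robot.state();c=robot.read_camera("wrist");np.savez(f"pics/{n}.npz",pos=s['tool_pos'],rpy=s['orientation'],**c);cv2.imwrite(f"pics/{n}.png",c["image"][:,:,::-1])
def mask(im,lo,hi,box):
    m=cv2.inRange(cv2.cvtColor(im,cv2.COLOR_RGB2HSV),lo,hi);z=np.zeros_like(m);x0,y0,x1,y1=box;z[y0:y1,x0:x1]=m[y0:y1,x0:x1]
    z=cv2.morphologyEx(z,cv2.MORPH_OPEN,np.ones((2,2)))
    n,l,st,_=cv2.connectedComponentsWithStats(z);return (l==1+np.argmax(st[1:,4])).astype(np.uint8)
def rot_rect(m): return cv2.minAreaRect(cv2.findNonZero(m))
def fitbar(views,x0,L=.084,W=.018,H=.030,S=8):
    # views: (mask,K,T); params: centre xyz, yaw; soft IoU of the convex silhouettes
    hulls=[]
    for m,K,T in views:
        h=cv2.convexHull(cv2.findNonZero(m))[:,0].astype(np.float32); hulls.append(h)
    B=np.array([[a*L/2,b*W/2,c*H/2] for a in(-1,1) for b in(-1,1) for c in(-1,1)])
    def cost(p):
        P=B@R.from_euler('z',p[3]).as_matrix().T+p[:3];e=0
        for h,(m,K,T) in zip(hulls,views):
            q=cv2.convexHull(proj(P,K,T).astype(np.float32))[:,0]
            i=cv2.intersectConvexConvex(h,q)[0];e+=1-i/(cv2.contourArea(h)+cv2.contourArea(q)-i)
        return e
    best=min((minimize(cost,[*x0[:3],y],method='Nelder-Mead',options=dict(initial_simplex=np.array([[*x0[:3],y]]+[list(np.array([*x0[:3],y])+np.eye(4)[k]*(.01 if k<3 else .2)) for k in range(4)]),maxiter=2000)) for y in np.arange(0,np.pi,.4)),key=lambda r:r.fun)
    return best.x,best.fun
```

Run:
```python
from h import *
it,Kt,Tt=load("top0");is_,Ks,Ts=load("side0")
O=((4,150,120),(18,255,255));B=((105,120,60),(130,255,255))
for n,(lo,hi),bt,bs in(("orange",O,(185,170,222,222),(238,138,285,185)),("blue",B,(250,165,280,215),(265,170,325,205)),("large",O,(105,170,170,220),(210,105,270,150)),("small",O,(190,232,215,268),(190,172,230,197))):
    mt=mask(it,lo,hi,bt);ms=mask(is_,lo,hi,bs)
    ct=np.array(rot_rect(mt)[0]);cs=np.array(rot_rect(ms)[0])
    p,e=tri([(ct,Kt,Tt),(cs,Ks,Ts)])
    f,c=fitbar([(mt,Kt,Tt),(ms,Ks,Ts)],[*p,0])
    print(n,rot_rect(mt),p.round(4),np.round(e,1),'fit',f.round(4),np.degrees(f[3])%180,round(c,3))
print('rough socket',onplane((405,232),Kt,Tt,.046),onplane((335,335),Ks,Ts,.046))
a=cv2.resize(it[150:270,100:300],None,fx=4,fy=4,interpolation=2)[:, :]
b=cv2.resize(it[200:262,370:450],None,fx=5,fy=5,interpolation=2)[:,:400]
a=cv2.resize(a,(480,288));b2=cv2.resize(is_[300:400,280:400],None,fx=4,fy=4,interpolation=2)[:,:]
cv=np.zeros((600,800,3),np.uint8);cv[:288,:480]=a;cv[290:600,:400]=b[:310];cv[200:600,400:800]=0;cv[288:600,400:800]=cv2.resize(b2,(400,312))
cv2.imwrite("pics/crop1.png",cv[:,:,::-1])
```

```text
orange ((204.36822509765625, 197.71786499023438), (39.54267120361328, 9.55152702331543), 70.97439575195312) [0.5537 0.3093 0.0907] [0.6 0.6] fit [0.5541 0.31   0.0894 3.461 ] 18.29884499481784 0.185
blue ((264.9852294921875, 190.96449279785156), (6.570599555969238, 38.391563415527344), 3.945185899734497) [0.5651 0.1783 0.0941] [0.7 0.8] fit [0.5664 0.1788 0.0909 3.1296] 179.31274329048824 0.496
large ((139.22021484375, 193.78700256347656), (13.218518257141113, 52.75390625), 57.2647705078125) [0.565  0.4473 0.0957] [0.8 0.8] fit [ 0.5649  0.4416  0.1029 -0.9905] 123.25085376776883 0.53
small ((202.5, 251.5), (25.0, 5.0), 90.0) [0.4403 0.3191 0.0519] [1.1 1.1] fit [0.4523 0.3236 0.0459 3.3629] 12.677923242343837 1.222
rough socket [ 0.47044638 -0.1347189   0.046     ] [ 0.47338179 -0.13421952  0.046     ]
```

View pics/crop1.png

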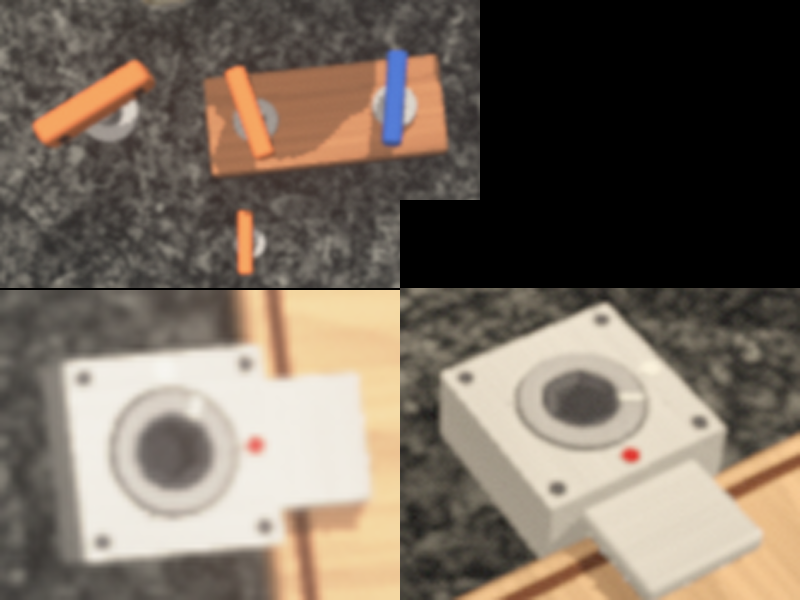

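The crop confirms it: the rack's orange key has a 40 px bar, against 53 px for the large key and 25 px for the small one. Its orange-to-blue distance is 131 mm and its bar height is about 90 mm, both as they should be. The white line points up and slightly right (yaw about -23°), and the red dot is to the right (yaw about -85°). I'll approach above the key.

Create go.py:
```python
import sys
from cell import robot
from h import *
# usage: go.py x y z yaw : shift in the tool's axes from the measured pose
t=np.array(list(map(float,sys.argv[1:4])));s=robot.state()
M=R.from_euler('xyz',s['orientation'],degrees=True).as_matrix()
d=M.T@(t-s['tool_pos']);a=-(float(sys.argv[4])-s['orientation'][2]);a=(a+180)%360-180
print('shift',d.round(4),'turn',round(a,2),'t',s['t'],'q',np.round(s['q'],1))
```

```bash
python3 go.py .554 .31 .2 198.3
```

```text
shift [-0.4676 -0.1954  0.048 ] turn -31.64 t 0.15 q [70.6 28.2 89.3  0.  62.6 -6.1]
```

shift_gripper --segments '{"offsets":[[-0.045,-0.019,0,-3],[-0.09,-0.038,0,-6],[-0.135,-0.057,0,-9],[-0.18,-0.076,0,-12],[-0.225,-0.095,0,-16],[-0.27,-0.113,0,-20],[-0.315,-0.132,0,-24],[-0.36,-0.15,0.02,-28]]}' --aperture 0.085

```text
t: 0.95
tool_pos: [0.4602, 0.3794, 0.2309]
orientation: [179.9, 0.2, -165.2]
contact_force: [0.4, 1.8, 0.4]
opening: 0.0851
grip_force: 0.0
```

```bash
python3 go.py .554 .31 .2 198.3
```

```text
shift [-0.0728 -0.0911  0.0311] turn -3.49 t 0.95 q [ 33.2  26.7  94.8   0.   58.2 -71.7]
```

shift_gripper --segments '{"offsets":[[-0.03,-0.038,0.01,-2],[-0.06,-0.075,0.025,-3.5],[-0.073,-0.091,0.031,-3.5],[-0.073,-0.091,0.031,-3.5],[-0.073,-0.091,0.031,-3.5]]}'

```text
t: 1.45
tool_pos: [0.5512, 0.3111, 0.1981]
orientation: [180.0, -0.0, -161.9]
contact_force: [0.2, 1.2, -0.1]
opening: 0.0848
grip_force: 0.0
```

```bash
python3 go.py .554 .31 .2 198.3
```

Run:
```python
from cell import robot
from h import *
shot(robot,"w1")
```

```text
shift [-0.0023 -0.0019 -0.0019] turn -0.18 t 1.45 q [ 23.5  31.7  91.3   0.   57.1 -84.7]
```

View pics/w1.png

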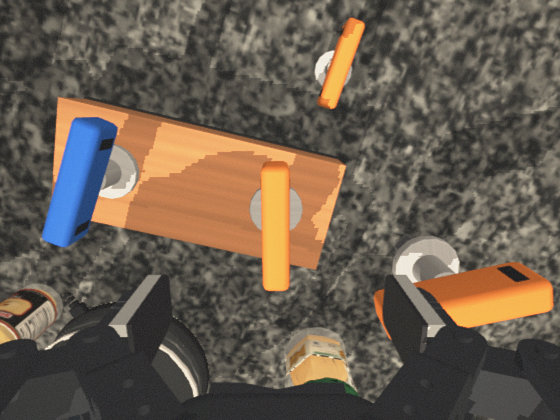

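The wrist view shows the rack's orange bar from (275,165) to (275,288), between the fingers. The blue bar is at (80,180), and the large key at (460,295) is clear of the fingers. I'll refine the pose with all three views.

Run:
```python
from h import *
lo,hi=(4,150,120),(18,255,255)
V=[]
for n,b in(("top0",(185,170,222,222)),("side0",(238,138,285,185)),("w1",(256,150,298,300))):
    im,K,T=load(n);m=mask(im,(8,200,150) if n=="w1" else lo,(20,255,255) if n=="w1" else hi,b);V.append((m,K,T));print(n,rot_rect(m))
p,e=tri([(np.array(rot_rect(m)[0]),K,T) for m,K,T in V]);print(p,e)
for v in(V,V[2:],V[::2],V[1:]):
    f,c=fitbar(v,[*p,0]);print(f.round(4),np.degrees(f[3])%180,round(c,3))
```

```bash
python3 go.py .554 .31 .095 198.3
```

```text
top0 ((204.36822509765625, 197.71786499023438), (39.54267120361328, 9.55152702331543), 70.97439575195312)
side0 ((261.0216979980469, 158.04119873046875), (16.207979202270508, 39.49530029296875), 62.241458892822266)
shift [-0.0025 -0.0026  0.1035] turn -0.12 t 1.5 q [ 23.5  31.6  91.3   0.   57.1 -84.7]Traceback (most recent call last):
  File "<stdin>", line 5, in <module>
  File "h.py", line 25, in mask
    n,l,st,_=cv2.connectedComponentsWithStats(z);return (l==1+np.argmax(st[1:,4])).astype(np.uint8)
                                                              ~~~~~~~~~^^^^^^^^^^
    return _wrapfunc(a, 'argmax', axis=axis, out=out, **kwds)
    return bound(*args, **kwds)
ValueError: attempt to get argmax of an empty sequence
```

Run:
```python
from h import *
lo,hi=(4,150,120),(18,255,255)
V=[]
im,K,T=load("w1");print(cv2.cvtColor(im,cv2.COLOR_RGB2HSV)[[180,220,270,230,210],[275,275,275,230,300]])
for n,b in(("top0",(185,170,222,222)),("side0",(238,138,285,185)),("w1",(256,150,298,300))):
    im,K,T=load(n);m=mask(im,(8,185,190) if n=="w1" else lo,(22,255,255) if n=="w1" else hi,b) if n!="w1" else mask(im,(8,170,190),(22,255,255),b);V.append((m,K,T));print(n,rot_rect(m))
p,e=tri([(np.array(rot_rect(m)[0]),K,T) for m,K,T in V]);print(p,e)
for v in(V,V[2:],V[::2],V[1:]):
    f,c=fitbar(v,[*p,0]);print(f.round(4),np.degrees(f[3])%180,round(c,3))
```

```text
[[ 20 167 247]
 [ 20 168 247]
 [ 20 164 247]
 [ 12 149 200]
 [ 18  31 181]]
top0 ((204.36822509765625, 197.71786499023438), (39.54267120361328, 9.55152702331543), 70.97439575195312)
side0 ((261.0216979980469, 158.04119873046875), (16.207979202270508, 39.49530029296875), 62.241458892822266)
w1 ((275.4999694824219, 226.49996948242188), (128.99996948242188, 28.999996185302734), 90.0)
[0.55436645 0.31014602 0.09034235] [np.float64(0.889703940534738), np.float64(0.490452583559884), np.float64(1.8747822487527408)]
[0.5549 0.3111 0.0882 0.321 ] 18.392802296498036 0.286
[0.5564 0.3118 0.0851 3.4632] 18.428805529477074 0.039
[0.5567 0.3115 0.0826 0.3238] 18.55472520344874 0.163
[0.556  0.3116 0.0884 0.3241] 18.570993732343407 0.134
```

```bash
python3 go.py .5555 .3113 .09 198.4
```

```text
shift [-0.0043 -0.0018  0.1085] turn -0.22 t 1.5 q [ 23.5  31.6  91.3   0.   57.1 -84.7]
```

shift_gripper --segments '{"offsets":[[-0.004,-0.001,0.03,0],[-0.004,-0.001,0.06,0],[-0.004,-0.001,0.085,0],[-0.004,-0.001,0.1,0],[-0.004,-0.001,0.108,0],[-0.004,-0.001,0.108,0]]}' --aperture 0.05

```text
t: 2.1
tool_pos: [0.5553, 0.3118, 0.0901]
orientation: [180.0, -0.0, -161.8]
contact_force: [0.1, 0.2, -0.1]
opening: 0.0499
grip_force: 0.0
```

```bash
python3 go.py .5555 .3113 .09 198.4
```

```text
shift [-0.     -0.0005  0.0001] turn -0.19 t 2.1 q [ 23.4  39.5  95.5   0.   45.  -84.8]
```

shift_gripper --segments '{"offsets":[[0,0,0,0],[0,0,0,0],[0,0,0,0],[0,0,0,0],[0,0,0,0],[0,0,0,0]]}' --aperture 0.0 --clamp_n 60

```text
t: 2.7
tool_pos: [0.5562, 0.3115, 0.0915]
orientation: [180.0, 0.1, -161.8]
contact_force: [-2.0, 1.1, 7.0]
opening: 0.0174
grip_force: 59.2
```

shift_gripper --segments '{"offsets":[[0,0,-0.02,0],[0,0,-0.05,0],[0,0,-0.08,0],[0,0,-0.11,0],[0,0,-0.125,0],[0,0,-0.125,0],[0,0,-0.125,0]]}'

```text
t: 3.4
tool_pos: [0.5555, 0.311, 0.2147]
orientation: [-180.0, -0.0, -161.8]
contact_force: [-0.0, 0.0, -2.3]
opening: 0.0172
grip_force: 58.7
```

```bash
python3 go.py .472 -.1345 .215 157
```

```text
shift [ 2.181e-01 -3.973e-01 -2.000e-04] turn 41.16 t 3.4 q [ 23.3  31.   89.7   0.   59.3 -84.9]
```

Run:
```python
from h import *
_,K,T=load("top0")
for uv in((365,138),(330,138),(405,105),(290,132),(243,136)):
    print(uv,[onplane(uv,K,T,z)[:2].round(3).tolist() for z in(0,.1,.2)])
```

```bash
python3 go.py .515 -.069 .215 157
```

```text
(365, 138) [[0.701, -0.064], [0.675, -0.042], [0.649, -0.02]]
(330, 138) [[0.702, 0.02], [0.676, 0.035], [0.65, 0.049]]
(405, 105) [[0.78, -0.165], [0.747, -0.134], [0.714, -0.103]]
(290, 132) [[0.719, 0.115], [0.691, 0.121], [0.664, 0.128]]
(243, 136) [[0.711, 0.227], [0.684, 0.224], [0.657, 0.22]]
shift [ 1.569e-01 -3.484e-01 -2.000e-04] turn 41.16 t 3.4 q [ 23.3  31.   89.7   0.   59.3 -84.9]
```

shift_gripper --segments '{"offsets":[[0.008,-0.02,0,3],[0.024,-0.055,0,7],[0.042,-0.095,0,12],[0.06,-0.135,0,17],[0.078,-0.175,0,22],[0.096,-0.215,0,27],[0.114,-0.255,0,32],[0.132,-0.295,0,36]]}'

```text
t: 4.2
tool_pos: [0.5213, -0.0119, 0.2139]
orientation: [-180.0, -0.1, 162.0]
contact_force: [1.6, -0.5, -2.6]
opening: 0.0174
grip_force: 58.8
```

```bash
python3 go.py .515 -.069 .215 157
```

```text
shift [-0.0116 -0.0563 -0.0011] turn 4.97 t 4.2 q [ -8.6  22.2 106.    0.   51.9 -80.5]
```

shift_gripper --segments '{"offsets":[[-0.006,-0.03,0,3],[-0.01,-0.048,0,4.5],[-0.01,-0.05,0,5],[-0.01,-0.05,0,5],[-0.01,-0.05,0,5],[-0.01,-0.05,0,5]]}'

```text
t: 4.8
tool_pos: [0.5165, -0.06, 0.215]
orientation: [180.0, -0.0, 157.3]
contact_force: [1.0, -0.4, -2.1]
opening: 0.0174
grip_force: 58.9
```

Run:
```python
from cell import robot
from h import *
shot(robot,"w2")
im,K,T=load("w2");g=cv2.cvtColor(im,cv2.COLOR_RGB2GRAY)
print(proj([[.472,-.1345,.046]],K,T),robot.state()['orientation'])
```

```text
[[174.24284445 184.78360256]] [ 1.79994893e+02 -1.53832615e-02  1.57251112e+02]
```

View pics/w2.png

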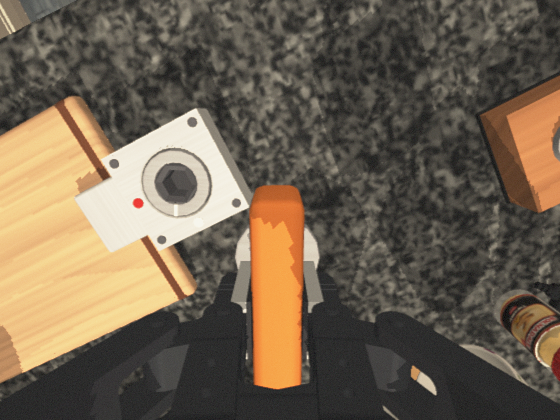

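The socket is at about (177,183), its white line points down at (177,210), and the red dot is at (138,203). The held key's bar runs down image centre at x≈277, with its collar at about (277,247). I'll measure the face and line in an enlarged crop.

Run:
```python
from h import *
im,K,T=load("w2")
x0,y0,x1,y1=120,130,240,245
c=cv2.resize(im[y0:y1,x0:x1],None,fx=5,fy=5,interpolation=cv2.INTER_CUBIC)
g=cv2.GaussianBlur(cv2.cvtColor(im,cv2.COLOR_RGB2GRAY),(0,0),0.8)
# rim: dark ring round the face; fit circle to radial minima
cx,cy=177.,183.
for _ in range(3):
    P=[]
    for a in np.arange(0,2*np.pi,.05):
        r=np.arange(28,44,.25);u=cx+r*np.cos(a);v=cy+r*np.sin(a)
        l=cv2.remap(g,u.astype(np.float32),v.astype(np.float32),1).ravel();k=l.argmin()
        if l[k]<np.median(l)-15:P.append((u[k],v[k]))
    e=cv2.fitEllipse(np.array(P,np.float32));cx,cy=e[0]
print('rim',e,len(P))
dark=(g<95).astype(np.uint8);n,l,st,ce=cv2.connectedComponentsWithStats(dark[150:215,145:210]);k=1+np.argmax(st[1:,4]);print('hole',ce[k]+[145,150],st[k])
print('hex',cv2.minEnclosingCircle(cv2.findNonZero((l==k).astype(np.uint8))))
for z in(.042,.046,.05):print(z,onplane((cx,cy),K,T,z).round(4),onplane((cx,cy+35),K,T,z).round(4))
p,d=onplane((cx,cy),K,T,.046),onplane((cx+e[1][1]/2,cy),K,T,.046);print('radius',np.linalg.norm(p-d))
red=cv2.findNonZero(cv2.inRange(cv2.cvtColor(im,cv2.COLOR_RGB2HSV),(0,150,100),(5,255,255))[190:215,125:150]).mean(0)[0]+[125,190]
q=onplane(red,K,T,.046);print('red',red,q,np.degrees(np.arctan2(*(q-p)[1::-1])))
# brightness on annulus r=22..31 px by world angle
A=np.arange(-90,60,2);o=[]
for a in np.radians(A):
    w=[p+r*np.array([np.cos(a),np.sin(a),0]) for r in np.linspace(.018,.025,12)]
    uv=proj(w,K,T).astype(np.float32);o.append(cv2.remap(g,uv[:,:1].copy(),uv[:,1:].copy(),1).mean())
o=np.array(o);b=np.clip(o-np.median(o)-10,0,None);print('line',np.column_stack([A,o.round()])[b>0].tolist(),(A*b).sum()/b.sum())
_,Kt,Tt=load("top0");_,Ks,Ts=load("side0")
print(proj([p],Kt,Tt),proj([p],Ks,Ts))
cv2.circle(c,(int((cx-x0+.5)*5),int((cy-y0+.5)*5)),int(e[1][1]*2.5),(0,255,0),1)
cv2.imwrite("pics/crop2.png",c[:,:,::-1])
```

```text
rim ((175.12112426757812, 182.88330078125), (66.81193542480469, 70.35167694091797), 100.14987182617188) 126
hole [177.09391676 185.36179296] [ 12  19  39  33 937]
hex ((31.0, 34.5), 19.05921745300293)
0.042 [ 0.4711 -0.1344  0.042 ] [ 0.4984 -0.1486  0.042 ]
0.046 [ 0.4709 -0.1331  0.046 ] [ 0.4978 -0.147   0.046 ]
0.05 [ 0.4706 -0.1317  0.05  ] [ 0.4972 -0.1455  0.05  ]
radius 0.029135062184621054
red [137.76056338 202.77464789] [ 0.47376772 -0.16988255  0.046     ] -85.47843354124177
line [[-32.0, 213.0], [-30.0, 227.0], [-28.0, 235.0], [-26.0, 235.0], [-24.0, 229.0], [-22.0, 218.0]] -26.591627906976747
[[404.27374799 231.83534943]] [[333.1209361  335.05937344]]
```

View pics/crop2.png

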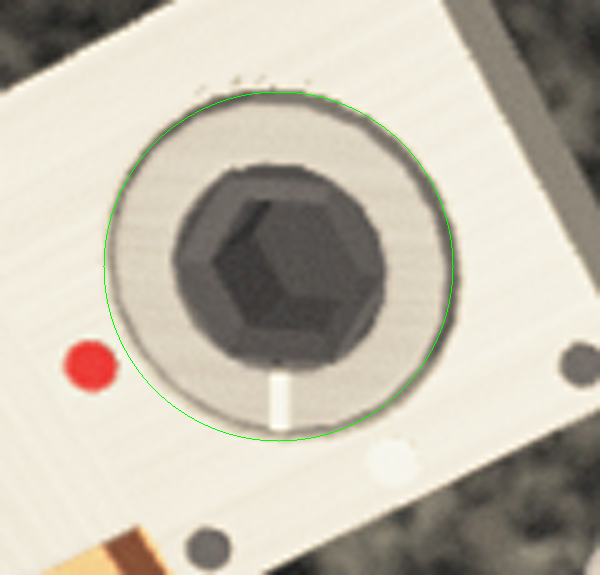

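The line is vertical below the centre at (175.5,183). With perspective allowed for, its yaw is -27°, so the screw is at about 0.55 rad, inside the stated range. The socket is at (0.471,-0.1335), and its z of 46 mm agrees across the views.

Run:
```python
from h import *
im,K,T=load("w2");c=np.load("pics/w2.npz")
M=R.from_euler('xyz',c["rpy"],degrees=True).as_matrix();tp=lambda x,y,z:c["pos"]+M@[x,y,z]
print('bar end top edge',proj([tp(.042,s*.009,-.0165) for s in(-1,1)],K,T).round(1).tolist())
print('collar sides',proj([tp(0,s*.021,.0385) for s in(-1,1)]+[tp(.021,0,.0385)],K,T).round(1).tolist())
g=cv2.cvtColor(im,cv2.COLOR_RGB2HSV)
b=cv2.findNonZero(cv2.inRange(g[150:380,240:320],(3,150,150),(22,255,255)))[:,0]+[240,150];print('bar top row',b[:,1].min(),'cols',b[b[:,1]==215][:,0].min(),b[b[:,1]==215][:,0].max())
```

```bash
python3 go.py .471 -.1335 .16 153
```

```text
bar end top edge [[250.8, 207.6], [308.4, 207.5]]
collar sides [[236.0, 261.3], [321.5, 261.1], [278.7, 220.4]]
bar top row 185 cols 250 303
shift [ 0.0136 -0.0854  0.055 ] turn 4.25 t 4.85 q [-13.9  21.9 106.2   0.   51.9 -81.2]
```

Run:
```python
from h import *
im,K,T=load("w2");c=np.load("pics/w2.npz")
M=R.from_euler('xyz',c["rpy"],degrees=True).as_matrix();tp=lambda x,y,z:c["pos"]+M@[x,y,z]
print([proj([tp(x,0,.0135),tp(x,0,-.0165),tp(-x,0,-.0165)],K,T)[:,1].round(1).tolist() for x in(.04,.042,.044)])
print(im[180:224:2,277].tolist()); print('far end',[ (r,im[r,277].tolist()) for r in range(376,396,3)])
# collar left edge samples
g=cv2.cvtColor(im,cv2.COLOR_RGB2GRAY).astype(int)
for r in range(228,264,5):print(r,''.join('#' if v>150 else '.' for v in g[r,228:252]),''.join('#' if v>150 else '.' for v in g[r,300:328]))
```

```text
[[192.8, 213.7, 418.2], [187.8, 207.6, 422.4], [182.8, 201.3, 426.7]]
[[61, 56, 55], [77, 75, 68], [95, 82, 70], [178, 91, 42], [179, 92, 41], [183, 94, 45], [183, 97, 47], [181, 91, 39], [186, 98, 45], [189, 99, 49], [203, 105, 50], [219, 116, 54], [225, 118, 54], [226, 121, 55], [225, 119, 54], [224, 121, 53], [225, 122, 57], [222, 116, 54], [221, 116, 54], [222, 118, 54], [221, 117, 54], [221, 116, 52]]
far end [(376, [246, 167, 74]), (379, [246, 168, 76]), (382, [246, 165, 75]), (385, [246, 163, 72]), (388, [255, 160, 72]), (391, [42, 41, 43]), (394, [34, 34, 39])]
228 ...................##... ....###.....................
233 ................#####... ....#######.................
238 ............#########... ....##########..............
243 .........#############.. ....#############...........
248 .........#############.. ....##############..........
253 ........##############.. ....###############.........
258 .......################. ....###############.........
263 .........####........... ..............####..........
```

shift_gripper --segments '{"offsets":[[0.006,-0.03,0,2],[0.01,-0.06,0.01,3.5],[0.0125,-0.08,0.03,4.2],[0.0125,-0.0855,0.05,4.2],[0.0125,-0.0855,0.055,4.2],[0.0125,-0.0855,0.055,4.2],[0.0125,-0.0855,0.055,4.2]]}'

```text
t: 5.55
tool_pos: [0.4724, -0.1344, 0.1608]
orientation: [180.0, 0.0, 153.0]
contact_force: [-0.2, 0.6, -2.8]
opening: 0.0174
grip_force: 59.2
```

```bash
python3 go.py .472 -.134 .13 153
```

Run:
```python
from cell import robot
from h import *
shot(robot,"w3")
```

```text
shift [0.0006 0.0001 0.0308] turn 0.02 t 5.55 q [-23.6  24.3 113.3   0.   42.3 -86.6]
```

View pics/w3.png

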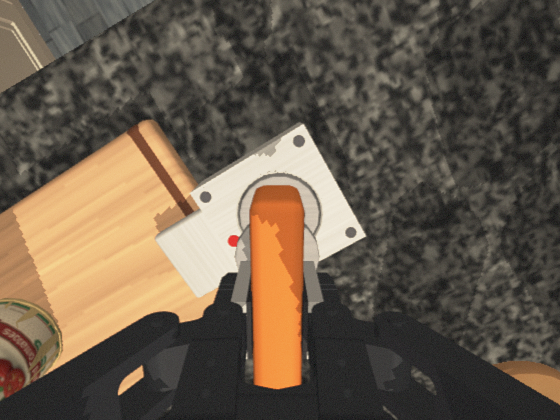

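The screw rim is centred at x≈279 and the collar at about 278, so they line up. I'll descend in small steps and watch the force.

shift_gripper --segments '{"offsets":[[0,0,0.015,0],[0,0,0.028,0],[0,0,0.034,0],[0,0,0.04,0],[0,0,0.045,0],[0,0,0.045,0]]}'

```text
t: 6.2
tool_pos: [0.4723, -0.1348, 0.1153]
orientation: [180.0, 0.1, 153.0]
contact_force: [0.7, 1.3, -1.8]
opening: 0.0173
grip_force: 59.4
```

```bash
python3 go.py .472 -.134 .0925 153
```

```text
shift [0.0007 0.0006 0.0228] turn -0.05 t 6.2 q [-23.7  28.6 115.6   0.   35.8 -86.6]
```

shift_gripper --segments '{"offsets":[[0,0,0.005,0],[0,0,0.01,0],[0,0,0.015,0],[0,0,0.019,0],[0,0,0.021,0],[0,0,0.021,0]]}'

```text
t: 6.8
tool_pos: [0.4728, -0.1347, 0.0946]
orientation: [179.9, 0.1, 152.9]
contact_force: [6.5, 4.8, -3.7]
opening: 0.0174
grip_force: 59.5
```

```bash
python3 go.py .472 -.134 .0925 153
```

```text
shift [0.0011 0.0002 0.0021] turn -0.06 t 6.8 q [-2.360e+01  3.070e+01  1.164e+02  1.000e-01  3.280e+01 -8.660e+01]
```

shift_gripper --segments '{"offsets":[[-0.0005,0.001,0.001,0],[-0.0005,0.001,0.002,0],[-0.0005,0.001,0.003,0],[-0.0005,0.001,0.004,0],[-0.0005,0.001,0.004,0]]}'

```text
t: 7.3
tool_pos: [0.4732, -0.1343, 0.0923]
orientation: [180.0, 0.1, 153.0]
contact_force: [-3.5, 5.6, 29.1]
opening: 0.0169
grip_force: 64.1
```

```bash
python3 go.py .472 -.134 .0925 153
```

```text
shift [ 0.0012 -0.0003 -0.0002] turn -0.04 t 7.3 q [-23.5  30.9 116.5   0.   32.4 -86.5]
```

Collar contact (29 N) came at the expected height, so the key is home. I'll ease off slightly and turn clockwise.

shift_gripper --segments '{"offsets":[[0,0,-0.001,0],[0,0,-0.0015,0],[0,0,-0.0015,5],[0,0,-0.0015,11],[0,0,-0.0015,17],[0,0,-0.0015,23],[0,0,-0.0015,29],[0,0,-0.0015,35]]}'

```text
t: 8.1
tool_pos: [0.4722, -0.1344, 0.0924]
orientation: [-180.0, -0.0, 117.7]
contact_force: [-4.9, -0.2, 13.3]
opening: 0.0173
grip_force: 61.7
```

```bash
python3 -c "
from cell import robot;s=robot.state();print(s['torque'],s['q'])"
```

```text
[-0.24944481  1.00868632  0.05029091] [-2.35876643e+01  3.09246024e+01  1.16479578e+02 -4.62084160e-02
  3.26216442e+01 -5.12889858e+01]
```

shift_gripper --segments '{"offsets":[[0,0,0,6],[0,0,0,12],[0,0,0,18],[0,0,0,24],[0,0,0,29],[0,0,0,34],[0,0,0,34]]}'

```text
t: 8.8
tool_pos: [0.4724, -0.1343, 0.0924]
orientation: [-180.0, 0.0, 83.8]
contact_force: [-3.9, 1.4, 11.8]
opening: 0.0174
grip_force: 61.4
```

```bash
python3 -c "
from cell import robot;s=robot.state();print(s['torque'],s['q'])"
```

```text
[ 0.21192688  0.6156989  -0.02879415] [-2.35728088e+01  3.09272258e+01  1.16471536e+02 -1.71663097e-02
  3.26054921e+01 -1.73591269e+01]
```

shift_gripper --segments '{"offsets":[[0,0,0,3],[0,0,0,6],[0,0,0,6],[0,0,0,6]]}'

```text
t: 9.2
tool_pos: [0.4721, -0.1343, 0.0924]
orientation: [-179.9, 0.0, 78.0]
contact_force: [-5.2, 1.1, 13.3]
opening: 0.0171
grip_force: 61.8
```

```bash
python3 -c "
from cell import robot;s=robot.state();print(s['torque'],s['q'][5])"
```

```text
[-0.01339995  0.99677198 -0.02227162] -11.531117928394046
```

shift_gripper --segments '{"offsets":[[0,0,0,2],[0,0,0,4],[0,0,0,4],[0,0,0,4]]}'

```text
t: 9.6
tool_pos: [0.472, -0.1342, 0.0924]
orientation: [-179.9, 0.0, 74.0]
contact_force: [-6.4, 0.1, 13.7]
opening: 0.0171
grip_force: 63.3
```

```bash
python3 -c "
from cell import robot;s=robot.state();print(s['torque'],s['q'][5])"
```

```text
[0.09255063 1.07478659 0.52984988] -7.563530312404779
```

Torque about z rose to 0.53 N m, so the screw is at its stop. I'll unwind a few degrees (within the play), release and retreat.

shift_gripper --segments '{"offsets":[[0,0,0,-3],[0,0,0,-4],[0,0,0,-4]]}'

```text
t: 9.9
tool_pos: [0.4721, -0.1343, 0.0924]
orientation: [-180.0, 0.0, 78.0]
contact_force: [-4.7, -0.5, 13.4]
opening: 0.0172
grip_force: 61.7
```

shift_gripper --segments '{"offsets":[[0,0,0,0],[0,0,0,0],[0,0,0,0],[0,0,0,0],[0,0,0,0]]}' --aperture 0.06

```text
t: 10.4
tool_pos: [0.4727, -0.1342, 0.0916]
orientation: [-180.0, -0.0, 78.0]
contact_force: [-0.0, -0.2, -0.1]
opening: 0.0598
grip_force: 0.0
```

shift_gripper --segments '{"offsets":[[0,0,-0.01,0],[0,0,-0.03,0],[0,0,-0.06,0],[0,0,-0.1,0],[0.03,0,-0.12,0],[0.07,0,-0.12,0],[0.07,0,-0.12,0],[0.07,0,-0.12,0]]}'

```text
t: 11.2
tool_pos: [0.4873, -0.0652, 0.2123]
orientation: [180.0, 0.0, 78.1]
contact_force: [0.4, 0.0, -0.1]
opening: 0.0599
grip_force: 0.0
```

Run:
```python
from cell import robot
from h import *
c=robot.read_camera("side");np.savez("pics/side1.npz",**c);t=robot.read_camera("top")["image"]
shot(robot,"w4")
a=np.zeros((420,800,3),np.uint8);a[:,:560]=cv2.imread("pics/w4.png")[:,:,::-1];a[:200,560:]=cv2.resize(c["image"][270:370,270:390],(240,200));a[200:400,560:]=cv2.resize(t[180:280,370:490],(240,200));cv2.imwrite("pics/f.png",a[:,:,::-1])
```

```text
(no output)
```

View pics/f.png

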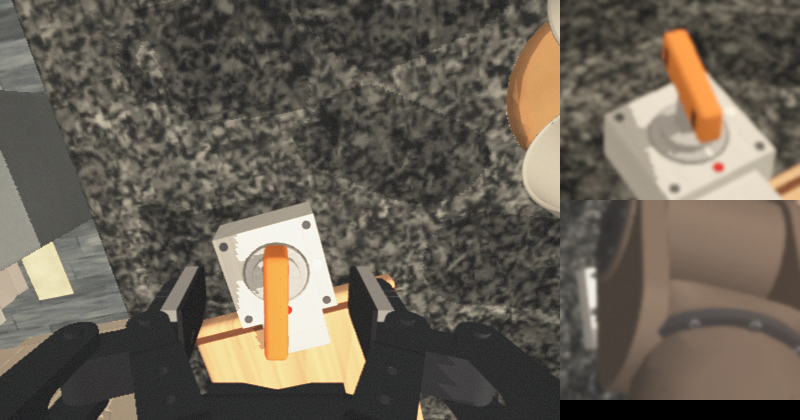

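The key stands upright and seated at (276,300) in the wrist view. In the side crop at (708,150)/(718,167), the white line points at the red dot. The gripper is clear.

```bash
python3 -c "
from cell import robot;print(robot.close_job())"
```

```text
the job is handed in; nothing more can be done
None
```

I turned the clamp screw to its stop with the middle-sized orange key, left that key standing seated in the socket and handed the job in at about 11 s; the blue key was not touched, and no verdict came back.

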